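Lay the red-capped sample bottle on the balance

TASK

The amber bottle with the red cap is lying loose on the bench and has to be weighed. Pick it up and lay it, without dropping it, in the blue V cradle on the balance pan, resting in both V supports and roughly centred on them (cap at either end), then let go of it. Leave the white-capped bottle and the red-lidded pot where they are.

Things in the scene. Friction and masses are not known exactly. Their poses are not given: they have to be found in the camera images.
- red_bottle: Amber glass bottle, red cap, white label, lying on its side on the bench; rolls if pushed sideways. Glass cylinder 40 mm across, 110 mm long, then neck and 28 mm cap; 110 to 225 g. Origin on its axis at the middle of the glass cylinder, 20 mm above the bench as it lies. Its x axis points along it to the cap (cap end 94 mm, bottom 55 mm from the origin); y and z turn as it rolls.
- white_bottle: The same bottle with a white cap, also lying loose on its side; origin and axes as for the red-capped one. A bystander.
- specimen_pot: White plastic pot with a red screw lid, 60 mm in diameter, 70 mm high, standing upright. Origin at the centre of its underside. A bystander.
- cradle_seat (a point): Where a seated bottle's middle lies: 122 mm above the bench, over the square steel pan (top at 80 mm) of a fixed white balance, 280 x 200 mm. y: level line the bottle lies along; z up. Two blue 90 degree V supports, 8 mm thick, centred 38 mm to either side along y, 68 mm free between them over a base plate (top at 86 mm). Tips 28 mm out along x, 4 mm below; nothing there is higher.
Things that resemble listed ones, but are neither listed nor needed, are in the scene too. What is shaped like the red_bottle but purple or yellow is not meant.

How it is judged (in metres and radians):
On the way:
1. the red-capped bottle is picked up clear of the bench (height (world z) of red_bottle above 0.06 m and contact force between the fingers and red_bottle above 1 N), for 0.2 s.
At the end, for the whole second after the job is handed in: The red-capped bottle lies at rest and let go in both V supports: middle of its glass within 20 mm of the cradle's middle and 6 mm of its seated height, axis within 10 degrees of the cradle's. The white-capped bottle and the pot are within 30 mm of where they began (horizontal distance between red_bottle and cradle_seat below 0.02 m and z of red_bottle in the frame of cradle_seat between -0.006 and 0.006 m and angle between the x axis of red_bottle and the y axis of cradle_seat, either way round below 0.175 rad and linear speed of red_bottle below 0.02 m/s and distance of each of white_bottle, specimen_pot from where it was at the start of the episode below 0.03 m); the robot touches nothing.
It fails at once if the red-capped bottle is dropped or rolls off (moves faster than 0.6 m/s while not held, about a 20 mm fall) (linear speed of red_bottle above 0.6 m/s and contact force between the fingers and red_bottle below 0.1 N).
It fails at once if the white-capped bottle or the pot is moved by more than 30 mm (distance of any of white_bottle, specimen_pot from where it was at the start of the episode above 0.03 m).
It also fails if it takes over 43 s, if anything falls off the work surface, if the arm or the gripper's body presses on something with over 40 N, if the wrist force passes 120 N, or if a joint passes its speed limit or range.

ROBOT

A 6-joint arm with a two-finger parallel gripper is mounted at the origin on the work surface. World frame = base frame: x ahead of the robot, y to its left, z up, the work surface at z = 0. Lengths are in mm, angles in rad, forces in N, time in s.
With the tool pointing down it reaches from about 275 to 1000 mm from the base axis. Payload 8.4 kg.
Tool frame: the origin (TCP) lies at the very end of the fingers, on their centre line; the grasp point (between the pads) lies 19 mm behind it; z points along the fingers, x is the direction in which the jaws open and shut, and the axes are right-handed (so a half turn about z gives the same grasp; the last joint's range is limited). The gripper opens to 85 mm and grips with 20 to 120 N. Pads are 22 mm wide; open, the fingers measure 114 mm over their backs; the gripper's body (76 mm by 85 mm) begins 54 mm behind the grasp point. The pads swing forward as they close: fully open they stand 13 mm farther back than shut.
Start: joints at [-1.316, 0.353, 1.633, -0, 1.155, -0.002], TCP at [158.74, -604.508, 231.281] pointing down, gripper open.
Joint ranges: [-2.63, 2.63], [-0.92, 2.1], [0.06, 2.66], [-1.3, 4.44], [0, 2.69], [-3.02, 3.02]. Speed limits (rad/s): [2.22, 2.22, 2.79, 3.14, 3.14, 3.14].

INTERFACE

Orientations are given as a rotation vector (axis times angle).
In Python, from plant import r gives the robot as it stands.
- The arm moves only by the tool jog_arm, never from a script. Its argument "motion" is a list of rows, each an object with "travel": the shift along the tool's x, y, z in units of 40 mm (1.0 is 40 mm), a list of three; "rot": the turn, a rotation vector about the tool's x, y, z in units of 10 degrees (1.0 is 10 degrees), a list of three; "jaw": the opening, from 0 (shut) to 1 (fully open). In form: [{"travel": [x, y, z], "rot": [rx, ry, rz], "jaw": jaw}, ...]. A call has exactly 8 rows; each row is the pose to reach, as a shift and turn from the pose commanded when the call began, along the tool's axes at that moment; what a row does not reach only later rows make up. A row lasts 1/8 s, in which the tool goes at most 62.5 mm and 10.7 degrees, less where a joint would pass 70% of its speed; a pose out of reach is approached as far as the arm can. A call with a gripper value outside its range is refused whole. The fingers move at their own pace and stop on an object; the grip force is fixed at half the most. Time passes only in rows, so rows that repeat a pose let the fingers close, or fill a call up. It gives the time, the measured TCP pose, the force and the opening at its end, in the units of the state.
- r.get_obs(): the state, without advancing time (a new reading comes with each control period).
- r.read_camera(name): name is "scene" or "top"; returns (picture, depth): 384x512x3 uint8, red, green, blue; 384x512 float32, mm along the optical axis (not along the pixel's ray), 0 where there is no reading.
- r.camera_params(name): a dict with "intrinsics" (3x3 intrinsics, pixels), "rvec" (rotation vector, rad) and "tvec" (3), from world to camera coordinates, as OpenCV has them. Camera axes: x right, y down, z forward; pixel columns grow to the right and rows downward; lengths in mm; the calibration is good to about 2 mm. A picture is of the moment at which its call begins. camera_params takes no time and is no camera call.
- r.sign_off(): hands the job in, once; it reports no verdict.
The state is a dict: "clock": time; "joint_pos": joint angles; "joint_velocities": joint speeds; "joint_efforts": joint torques, N m; "ee_pos": TCP position; "tcp_rot": TCP orientation; "wrist_force": force on the tool from outside, world axes, zero at the start; "wrist_torque": the same for the moment, N m; "finger_gap": finger opening in mm.
Only numpy, scipy, OpenCV 4.12 (cv2) and the standard library are available. Lean on these libraries where they do the work, as an engineer would, in place of code of your own. Each camera call takes 0.05 s, during which the arm holds its last target.

## Working session

There is one attempt and no reset: what is moved stays moved. The work goes in short steps, Python scripts to look and compute and a tool call to move; the robot and the scene stay as the last step left them, time stands still between calls to the robot, and variables do not carry over. Pictures are saved under pics/ and viewed, and the job is handed in when it is done.

Besides the shell and the picture viewer there is one more tool, called by a JSON object that holds its "fn" and its "kwargs". jog_arm: Moves the arm, as the interface text tells. Its arguments: {"type":"object","properties":{"motion":{"type":"array"}},"required":["motion"]}

```bash
mkdir -p pics; ls; cat > h.py <<'E'
import numpy as np, cv2, pickle
from scipy.spatial.transform import Rotation as R
def snap(r,name,tag):
    im,d=r.read_camera(name); p=r.camera_params(name)
    cv2.imwrite(f'pics/{tag}.png',cv2.cvtColor(im,cv2.COLOR_RGB2BGR)); pickle.dump((im,d,p),open(f'{tag}.pkl','wb'))
    return im,d,p
def load(tag): return pickle.load(open(f'{tag}.pkl','rb'))
def cam(p):
    K=np.array(p['intrinsics']).reshape(3,3); Rm=R.from_rotvec(np.ravel(p['rvec'])).as_matrix(); t=np.ravel(p['tvec']); return K,Rm,t
def ray(p,u,v):
    K,Rm,t=cam(p); return -Rm.T@t, Rm.T@np.linalg.solve(K,[u,v,1.])
def onplane(p,u,v,z):
    c,d=ray(p,u,v); return c+d*(z-c[2])/d[2]
def dep(p,d,u,v):
    c,dd=ray(p,u,v); return c+dd*d[int(v),int(u)]
def proj(p,X):
    K,Rm,t=cam(p); q=K@(Rm@np.asarray(X,float)+t); return q[:2]/q[2]
E
python3 - <<'E'
from h import *
from plant import r
print(r.get_obs())
for n in('top','scene'):
    im,d,p=snap(r,n,n+'0'); print(n,p, 'campos',ray(p,256,192))
E
```

```text
pics
{'clock': 0.0, 'joint_pos': array([-1.31638490e+00,  3.53643382e-01,  1.63414611e+00,  5.87639502e-05,
        1.15519690e+00, -2.41942714e-03]), 'joint_velocities': array([-5.36107503e-05,  1.25281042e-03,  4.77745682e-04, -1.64431097e-03,
        1.12396729e-03, -7.82088197e-04]), 'joint_efforts': array([-3.29085546e-03, -6.05262423e+01, -3.42065084e+01,  3.66061920e-05,
        9.29304137e-03,  4.83028188e-06]), 'ee_pos': array([ 158.64518646, -604.03189665,  230.55953386]), 'tcp_rot': array([-2.48690132e+00,  1.91814814e+00,  1.67812342e-03]), 'wrist_force': array([0.4413008 , 0.80432046, 0.37528722]), 'wrist_torque': array([-0.02452521, -0.02042943,  0.0082443 ]), 'finger_gap': 85.52478284047845}
top {'intrinsics': array([[405.5255597 ,   0.        , 254.11615109],
       [  0.        , 405.5255597 , 190.20578904],
       [  0.        ,   0.        ,   1.        ]]), 'rvec': array([ 2.19065607, -2.1341422 ,  0.12843728]), 'tvec': array([  -8.14424846,  505.48683135, 1097.29898933])} campos (array([ 374.76924818,    6.00655651, 1148.5470253 ]), array([ 0.11177804, -0.0055935 , -0.99373816]))
scene {'intrinsics': array([[416.39556548,   0.        , 253.69975823],
       [  0.        , 416.39556548, 187.96178597],
       [  0.        ,   0.        ,   1.        ]]), 'rvec': array([ 1.55058081,  1.73698853, -0.93854684]), 'tvec': array([  61.98033595, -204.44495772, 1485.69289984])} campos (array([1346.73220511,  103.39299872,  654.63344779]), array([-0.82092074, -0.09700468, -0.56285326]))
```

```bash
ls -la pics
```

```text
total 552
drwxr-xr-x 2 agent agent   4096 Dec  5 23:55 .
drwxr-xr-x 3 agent agent   4096 Dec  5 23:55 ..
-rw-r--r-- 1 agent agent 244152 Dec  5 23:55 scene0.png
-rw-r--r-- 1 agent agent 308397 Dec  5 23:55 top0.png
```

View pics/top0.png

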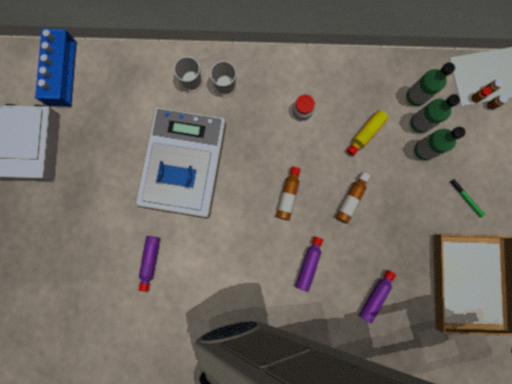

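View pics/scene0.png

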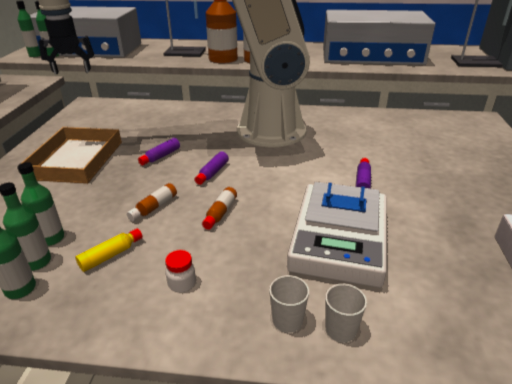

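Candidates in the top view:
- Amber body with red cap: (289,193).
- White cap: (353,198).
- Purple: (149,263), (309,264), (378,296).
- Yellow: (368,132).
- Small red/amber figures on the sheet: (488,92).
- Red-lidded pot: (304,106).

By the description I choose (289,193), and check it in a close crop.

```bash
python3 - <<'E'
from h import *
im,d,p=load('top0'); b=cv2.cvtColor(im,cv2.COLOR_RGB2BGR)
A=cv2.resize(b[155:230,265:385],None,fx=4,fy=4,interpolation=cv2.INTER_CUBIC)
B=cv2.resize(b[150:200,140:220],None,fx=4,fy=4,interpolation=cv2.INTER_CUBIC)
c=np.zeros((500,800,3),np.uint8); c[:300,:480]=A; c[300:500,:320]=B
im2,d2,p2=load('scene0'); b2=cv2.cvtColor(im2,cv2.COLOR_RGB2BGR)
C=cv2.resize(b2[175:235,310:390],None,fx=4,fy=4,interpolation=cv2.INTER_CUBIC); c[:240,480:800]=C
D=cv2.resize(b2[180:235,190:250],None,fx=4,fy=4,interpolation=cv2.INTER_CUBIC); c[250:470,490:730]=D
cv2.imwrite('pics/crop0.png',c)
hsv=cv2.cvtColor(im,cv2.COLOR_RGB2HSV)
for n,(u,v) in dict(redbody=(291,188),label=(286,212),cap=(296,171),wlabel=(348,210),wcap=(364,177),cradle=(176,174)).items():
    print(n,hsv[v,u],dep(p,d,u,v).round())
hs2=cv2.cvtColor(im2,cv2.COLOR_RGB2HSV)
def blob(m,u0,v0,u1,v1):
    k=np.zeros_like(m);k[v0:v1,u0:u1]=m[v0:v1,u0:u1]
    n,l,s,ce=cv2.connectedComponentsWithStats(k)
    return l==1+np.argmax(s[1:,4])
# blue cradle in both views: depth points
m=((hsv[...,0]>95)&(hsv[...,0]<125)&(hsv[...,1]>150)).astype(np.uint8)
mb=blob(m,150,155,205,195); v,u=np.nonzero(mb)
print('cradle top px',len(u),cv2.minAreaRect(np.c_[u,v].astype(np.float32)))
P=np.array([dep(p,d,a,c_) for a,c_ in zip(u,v)]); print(np.percentile(P,[2,25,50,75,98],axis=0).round(1))
np.save('cr.npy',P)
m2=((hs2[...,0]>95)&(hs2[...,0]<125)&(hs2[...,1]>150)).astype(np.uint8)
mb=blob(m2,315,178,375,218); v,u=np.nonzero(mb); print('scene',len(u),u.min(),u.max(),v.min(),v.max())
P=np.array([dep(p2,d2,a,c_) for a,c_ in zip(u,v)]); print(np.percentile(P,[2,25,50,75,98],axis=0).round(1)); np.save('cr2.npy',P)
# pan
E
```

```text
redbody [ 14 191 147] [513. -96.  40.]
label [ 16 122 134] [447. -84.  38.]
cap [  2 217 163] [ 562. -110.   34.]
wlabel [ 75   9 162] [ 456. -253.   41.]
wcap [108  22 174] [ 550. -300.   31.]
cradle [107 200 134] [537. 213.  87.]
cradle top px 609 ((175.9757537841797, 174.34063720703125), (35.476558685302734, 19.233463287353516), 9.782407760620117)
[[508.1 168.5  83.2]
 [521.3 189.4  85.7]
 [533.1 213.1  87.4]
 [544.1 236.8  90.9]
 [557.1 253.7 116.3]]
scene 572 323 365 183 211
[[512.7 168.   85.1]
 [528.1 188.4  87.5]
 [542.1 215.2  88.4]
 [553.  240.7  89.8]
 [564.7 260.1 117.8]]
```

View pics/crop0.png

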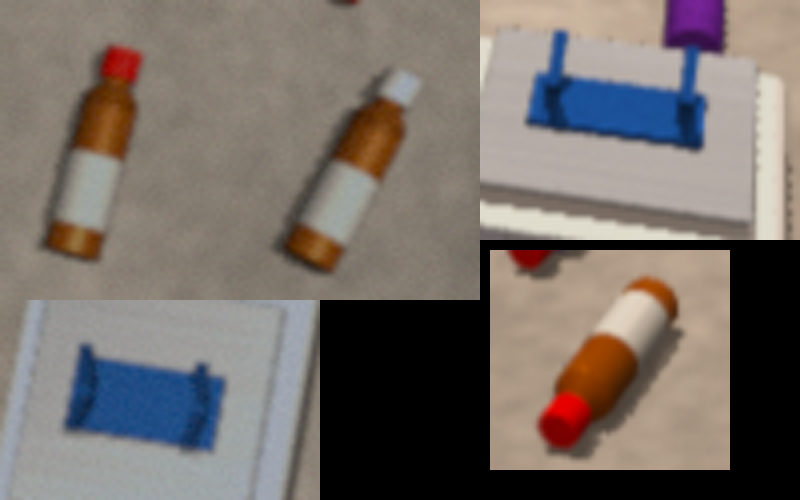

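The crop confirms it: red cap, amber glass and white label at top (289,193). The bystander has a white cap, and the blue cradle is at (176,174). Next I measure both.

```bash
cat > meas.py <<'E'
from h import *
def bottle(tag,box,zax=20):
    im,d,p=load(tag); hsv=cv2.cvtColor(im,cv2.COLOR_RGB2HSV).astype(int)
    u0,v0,u1,v1=box; H=hsv[...,0];S=hsv[...,1];V=hsv[...,2]
    amber=((H<20)|(H>172))&(S>140)&(V>60)
    k=np.zeros(H.shape,np.uint8); k[v0:v1,u0:u1]=amber[v0:v1,u0:u1]
    cap=((H<7)|(H>172))&(S>170)&(k>0)
    def pts(m):
        v,u=np.nonzero(m); return np.array([onplane(p,a,b,zax) for a,b in zip(u,v)])
    return pts(k),pts(cap),p,d
E
python3 - <<'E'
from meas import *
for tag,box in(('top0',(270,160,305,226)),('scene0',(198,182,242,232))):
    A,C,p,d=bottle(tag,box)
    a=A[:,:2]; c,(w,h),ang=cv2.minAreaRect(a.astype(np.float32))
    vx,vy,x0,y0=cv2.fitLine(a.astype(np.float32),cv2.DIST_L2,0,.01,.01).ravel()
    ax=np.array([vx,vy]); cm=C[:,:2].mean(0)
    if (cm-a.mean(0))@ax<0: ax=-ax
    s=a@ax; n=np.array([-ax[1],ax[0]]); t=a@n
    print(tag,len(a),'axis',ax.round(3),np.degrees(np.arctan2(ax[1],ax[0])).round(1),'len',np.ptp(s).round(1),'wid',np.ptp(t).round(1),'capmean',cm.round(1))
    o1=s.min()+55; o2=s.max()-94; tm=(t.min()+t.max())/2
    print(' origin from bottom',(ax*o1+n*tm).round(1),'from cap',(ax*o2+n*tm).round(1),'rect',np.round(c,1),w,h,ang)
# white bottle rough outline & cradle
for f in('cr','cr2'):
    P=np.load(f+'.npy'); b=P[abs(P[:,2]-87)<4][:,:2]; print(f,'base',cv2.minAreaRect(b.astype(np.float32)), 'tips',)
    T=P[P[:,2]>108]
    for s in (0,1):
        q=T[(T[:,1]>213)==s]; print(len(q),q.mean(0).round(1), q.max(0).round(1),q.min(0).round(1))
im,d,p=load('top0'); hsv=cv2.cvtColor(im,cv2.COLOR_RGB2HSV).astype(int)
m=(hsv[...,0]>95)&(hsv[...,0]<125)&(hsv[...,1]>150); m[:155]=0;m[195:]=0;m[:,:150]=0;m[:,205:]=0
v,u=np.nonzero(m); q=np.array([onplane(p,a,b,86)[:2] for a,b in zip(u,v)]); print('mask@86',cv2.minAreaRect(q.astype(np.float32)))
# pan / balance: depth points around
vv,uu=np.mgrid[100:225,130:235]; P=np.array([dep(p,d,a,b) for a,b in zip(uu.ravel(),vv.ravel())])
z=P[:,2]; print('z hist',np.histogram(z,bins=np.arange(-10,130,10)))
q=P[(z>74)&(z<95)][:,:2]; print('pan',cv2.minAreaRect(q.astype(np.float32)))
q=P[(z>30)][:,:2]; print('balance',cv2.minAreaRect(q.astype(np.float32)))
E
```

```text
top0 368 axis [ 0.972 -0.237] -13.7 len 149.9 wid 36.7 capmean [ 565.3 -107.8]
 origin from bottom [484.5 -88. ] from cap [485.3 -88.2] rect [503.8 -92.6] 36.604400634765625 149.9044647216797 76.39482116699219
scene0 469 axis [ 0.999 -0.046] -2.6 len 200.6 wid 118.6 capmean [ 548.8 -111.9]
 origin from bottom [ 444.1 -117.2] from cap [ 495.6 -119.6] rect [477.4 -97. ] 213.5651092529297 99.44439697265625 16.19200325012207
cr base ((532.934814453125, 212.94480895996094), (94.65467071533203, 45.48048782348633), 82.37433624267578) tips
26 [527.7 174.8 113.6] [551.5 180.7 121.5] [503.6 169.4 108.5]
24 [534.  249.3 113.6] [561.7 254.6 121.1] [512.4 244.5 108.2]
cr2 base ((537.3405151367188, 214.14210510253906), (96.68902587890625, 49.21653747558594), 81.53131866455078) tips
26 [565.4 173.4 135.1] [1346.7  180.9  654.6] [509.8 103.4 108.1]
27 [540.1 251.6 114.6] [567.9 258.1 119.6] [516.3 244.3 108.3]
mask@86 ((536.070068359375, 212.94247436523438), (94.22917938232422, 51.35356903076172), 81.99893188476562)
z hist (array([2176, 3371,    9,   47,   50,   48,  334, 3221, 1402, 2220,   75,
         53,   71]), array([-10,   0,  10,  20,  30,  40,  50,  60,  70,  80,  90, 100, 110,
       120]))
pan ((565.2788696289062, 208.09690856933594), (160.58181762695312, 225.47463989257812), 82.05079650878906)
balance ((552.8666381835938, 146.0571746826172), (326.8002014160156, 313.89971923828125), 82.02698516845703)
```

```bash
cat >> h.py <<'E'
def yawrot(y):  # tool down, tool x at world yaw y deg
    f=np.radians(y)/2; return R.from_rotvec(np.pi*np.array([np.cos(f),np.sin(f),0]))
def delta(p0,R0,p1,R1):
    tr=R0.inv().apply(np.array(p1)-p0)/40; ro=np.degrees((R0.inv()*R1).as_rotvec())/10
    return tr.round(3),ro.round(3)
E
python3 - <<'E'
from meas import *
for tag,box in(('top0',(270,160,305,226)),('scene0',(198,182,242,232))):
    im,d,p=load(tag); u0,v0,u1,v1=box
    vv,uu=np.mgrid[v0:v1,u0:u1]; P=np.array([dep(p,d,a,b) for a,b in zip(uu.ravel(),vv.ravel())])
    P=P[(P[:,2]>14)&(P[:,2]<60)]
    ax=np.array([.972,-.237]); n=np.array([.237,.972]); q=P[:,:2]-[485,-88]
    s=q@ax;t=q@n; k=(abs(t)<40)&(s>-80)&(s<110); print(tag,k.sum(),'s',np.percentile(s[k],[1,99]).round(1),'t',np.percentile(t[k],[2,50,98]).round(1),'zmax',np.percentile(P[k,2],98))
    k&=abs(s)<50; kk=k&(P[:,2]>30)
    print(' slope',np.polyfit(s[kk],t[kk],1))
    # circle fit t,z  (r=20)
    from scipy.optimize import least_squares
    f=least_squares(lambda x:np.hypot(t[k]-x[0],P[k,2]-x[1])-20,[0,20],loss='soft_l1'); print(' axis t,z',f.x.round(1))
R0=R.from_rotvec([-2.48690132e+00,1.91814814e+00,1.67812342e-03]); print(R0.as_matrix().round(3))
p0=[158.74,-604.508,231.281]
print(delta(p0,R0,[485,-88,130],yawrot(-103.7)))
# scene cradle tips filtered
P=np.load('cr2.npy'); P=P[(P[:,2]<125)]
for s in(0,1):
    q=P[(P[:,2]>100)&((P[:,1]>213)==s)]; print(q.mean(0).round(1),q.min(0).round(1),q.max(0).round(1))
E
```

```text
top0 710 s [-56.7  89.4] t [-20.5  -0.8  17.5] zmax 44.001982629025214
 slope [ 0.00630719 -1.3636341 ]
 axis t,z [-1.9 21. ]
scene0 671 s [-51.6  94.8] t [-14.3   7.9  19.7] zmax 43.351796152093065
 slope [-1.76195011e-04  4.99413891e+00]
 axis t,z [-0.4 22.1]
[[ 0.254 -0.967 -0.   ]
 [-0.967 -0.254  0.001]
 [-0.001 -0.    -1.   ]]
(array([-10.414, -11.169,   2.547]), array([2.000e-03, 8.000e-03, 2.841e+00]))
[532.9 176.4 110.9] [509.8 169.7 100.7] [557.1 180.9 120. ]
[540.2 251.5 111.2] [516.3 244.3 100.1] [567.9 258.1 119.6]
```

{"fn": "jog_arm", "kwargs": {"motion": [{"travel": [-0.4,-0.45,0.1],"rot": [0,0,0.1],"jaw": 1},{"travel": [-1.25,-1.35,0.3],"rot": [0,0,0.35],"jaw": 1},{"travel": [-2.2,-2.35,0.5],"rot": [0,0,0.6],"jaw": 1},{"travel": [-3.1,-3.35,0.75],"rot": [0,0,0.85],"jaw": 1},{"travel": [-4.05,-4.35,1.0],"rot": [0,0,1.1],"jaw": 1},{"travel": [-5.0,-5.35,1.2],"rot": [0,0,1.4],"jaw": 1},{"travel": [-5.95,-6.35,1.45],"rot": [0,0,1.65],"jaw": 1},{"travel": [-6.9,-7.4,1.7],"rot": [0,0,1.9],"jaw": 1}]}}

```text
clock: 1.1
ee_pos: [375.5, -260.8, 163.0]
tcp_rot: [-2.135, 2.305, -0.0]
wrist_force: [0.4, -0.8, 0.1]
finger_gap: 85.4
```

```bash
cat > st.py <<'E'
from h import *
import json,sys
# track commanded pose: st.json {p, q}
def get():
    s=json.load(open('st.json')); return np.array(s['p']),R.from_quat(s['q'])
def put(p,Rr): json.dump(dict(p=list(map(float,p)),q=list(map(float,Rr.as_quat()))),open('st.json','w'))
def adv(tr,ro):
    p,Rr=get(); p=p+Rr.apply(np.array(tr)*40); Rr=Rr*R.from_rotvec(np.radians(np.array(ro)*10)); put(p,Rr); return p,Rr
E
python3 - <<'E'
from st import *
put([158.74,-604.508,231.281],R.from_rotvec([-2.487,1.9182,0]))
p,Rr=adv([-6.9,-7.4,1.7],[0,0,1.9]); print(p,Rr.as_rotvec())
from plant import r
o=r.get_obs(); print(o['clock'],o['ee_pos'],o['tcp_rot'],np.abs(o['joint_velocities']).max())
print(delta(p,Rr,[485,-89,100],yawrot(-103.7)), delta(p,Rr,[485,-89,50],yawrot(-103.7)))
E
```

```text
[ 374.95911746 -262.33213455  163.59813402] [-2.13630531e+00  2.30237434e+00  2.03980643e-04]
1.1 [ 375.51535822 -260.77875095  163.01023574] [-2.13466244e+00  2.30484790e+00 -3.23523577e-04] 1.324596329181847
(array([-4.526, -2.419,  1.594]), array([-0.002,  0.004,  0.941])) (array([-4.525, -2.418,  2.844]), array([-0.002,  0.004,  0.941]))
```

{"fn": "jog_arm", "kwargs": {"motion": [{"travel": [-1.2,-0.65,0.4],"rot": [0,0,0.25],"jaw": 1},{"travel": [-2.3,-1.25,0.8],"rot": [0,0,0.5],"jaw": 1},{"travel": [-3.3,-1.75,1.15],"rot": [0,0,0.7],"jaw": 1},{"travel": [-4.1,-2.2,1.4],"rot": [0,0,0.85],"jaw": 1},{"travel": [-4.45,-2.4,1.6],"rot": [0,0,0.94],"jaw": 1},{"travel": [-4.525,-2.42,2.0],"rot": [0,0,0.94],"jaw": 1},{"travel": [-4.525,-2.42,2.4],"rot": [0,0,0.94],"jaw": 1},{"travel": [-4.525,-2.42,2.6],"rot": [0,0,0.94],"jaw": 1}]}}

```text
clock: 2.1
ee_pos: [483.8, -89.6, 57.9]
tcp_rot: [1.939, -2.47, -0.002]
wrist_force: [0.2, 0.7, 0.7]
finger_gap: 85.8
```

```bash
python3 - <<'E'
from st import *
p,Rr=adv([-4.525,-2.42,2.6],[0,0,.94]); print(p,Rr.as_rotvec())
from plant import r
for n in('scene','top'): snap(r,n,n+'1')
o=r.get_obs(); print(o['clock'],o['ee_pos'],o['tcp_rot'])
c=np.hstack([cv2.resize(cv2.imread('pics/scene1.png')[120:260,160:300],None,fx=2.8,fy=2.8),cv2.resize(cv2.imread('pics/top1.png')[120:260,220:360],None,fx=2.8,fy=2.8)]); cv2.imwrite('pics/c1.png',c)
print(delta(p,Rr,[485,-89,4],yawrot(-103.7)))
E
```

```text
[485.06339844 -89.00663643  59.75903246] [-1.94047680e+00  2.46968844e+00  3.03174161e-04]
2.2 [483.8939392  -89.58628102  58.19528533] [ 1.93895940e+00 -2.47002619e+00 -2.45006500e-03]
(array([1.000e-03, 2.000e-03, 1.394e+00]), array([-0.002,  0.004,  0.001]))
```

View pics/c1.png

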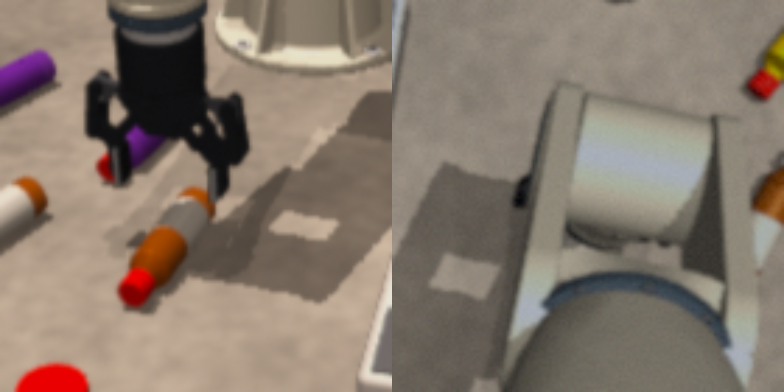

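The scene crop shows the open fingers on either side of the amber bottle, red cap at about (208,222) in the full frame and undisturbed. The top view is hidden by the arm. I'll descend and close.

{"fn": "jog_arm", "kwargs": {"motion": [{"travel": [0.02,0,0.3],"rot": [0,0,0],"jaw": 1},{"travel": [0.02,0,0.75],"rot": [0,0,0],"jaw": 1},{"travel": [0.02,0,1.15],"rot": [0,0,0],"jaw": 1},{"travel": [0.02,0,1.36],"rot": [0,0,0],"jaw": 1},{"travel": [0.02,0,1.36],"rot": [0,0,0],"jaw": 0.75},{"travel": [0.02,0,1.36],"rot": [0,0,0],"jaw": 0.6},{"travel": [0.02,0,1.36],"rot": [0,0,0],"jaw": 0.45},{"travel": [0.02,0,1.36],"rot": [0,0,0],"jaw": 0.3}]}}

```text
clock: 3.2
ee_pos: [485.3, -89.9, 5.6]
tcp_rot: [-1.94, 2.47, -0.001]
wrist_force: [-1.6, 0.6, 5.7]
finger_gap: 38.2
```

{"fn": "jog_arm", "kwargs": {"motion": [{"travel": [0,0,0],"rot": [0,0,0],"jaw": 0.1},{"travel": [0,0,0],"rot": [0,0,0],"jaw": 0},{"travel": [0,0,0],"rot": [0,0,0],"jaw": 0},{"travel": [0,0,0],"rot": [0,0,0],"jaw": 0},{"travel": [0,0,-0.1],"rot": [0,0,0],"jaw": 0},{"travel": [0,0,-0.3],"rot": [0,0,0],"jaw": 0},{"travel": [0,0,-0.6],"rot": [0,0,0],"jaw": 0},{"travel": [0,0,-0.8],"rot": [0,0,0],"jaw": 0}]}}

```text
clock: 4.2
ee_pos: [485.2, -90.0, 38.0]
tcp_rot: [-1.94, 2.47, -0.001]
wrist_force: [0.3, -0.2, -1.9]
finger_gap: 38.2
```

```bash
python3 - <<'E'
from st import *
adv([.02,0,1.36],[0,0,0]); p,Rr=adv([0,0,-.8],[0,0,0]); print(p,Rr.as_rotvec())
from plant import r
im,d,q=snap(r,'scene','scene2')
o=r.get_obs(); print(o['clock'],o['ee_pos'],o['finger_gap'],o['wrist_force'])
cv2.imwrite('pics/c2.png',cv2.resize(cv2.imread('pics/scene2.png')[120:250,160:320],None,fx=4,fy=4))
E
```

```text
[484.88489332 -89.76996516  37.35846405] [-1.94047680e+00  2.46968844e+00  3.03174161e-04]
4.25 [485.62886043 -90.03363584  38.62807793] 38.14158023168089 [-0.09219946  0.26323599 -0.05940365]
```

View pics/c2.png

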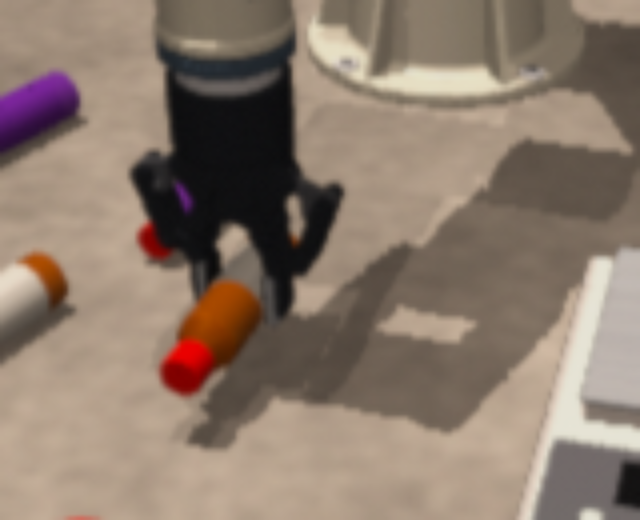

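The bottle is held by its glass and off the bench, with its cap at about (206,212) in the full scene frame. Next I lift and carry.

{"fn": "jog_arm", "kwargs": {"motion": [{"travel": [0,0,-0.3],"rot": [0,0,0],"jaw": 0},{"travel": [0,0,-0.9],"rot": [0,0,0],"jaw": 0},{"travel": [-0.1,0,-1.6],"rot": [0,0,-0.2],"jaw": 0},{"travel": [-0.5,0.05,-2.3],"rot": [0,0,-0.7],"jaw": 0},{"travel": [-1.1,0.1,-2.9],"rot": [0,0,-1.4],"jaw": 0},{"travel": [-1.8,0.15,-3.3],"rot": [0,0,-2.2],"jaw": 0},{"travel": [-2.5,0.2,-3.5],"rot": [0,0,-3.0],"jaw": 0},{"travel": [-3.2,0.25,-3.6],"rot": [0,0,-3.8],"jaw": 0}]}}

```text
clock: 5.25
ee_pos: [505.5, 37.7, 182.0]
tcp_rot: [-2.643, 1.698, -0.001]
wrist_force: [0.6, 0.9, -0.9]
finger_gap: 38.4
```

```bash
python3 - <<'E'
from st import *
p,Rr=adv([-3.2,.25,-3.6],[0,0,-3.8]); print(p,Rr.as_rotvec())
print(delta(p,Rr,[535,213,181],yawrot(-8)))
E
```

```text
[505.38301865  36.87220823 181.44727963] [-2.63879090e+00  1.70336730e+00 -1.03416324e-04]
(array([-3.708, -2.488,  0.014]), array([-5.000e-03, -0.000e+00, -5.769e+00]))
```

{"fn": "jog_arm", "kwargs": {"motion": [{"travel": [-0.5,-0.35,0],"rot": [0,0,-0.8],"jaw": 0},{"travel": [-1.05,-0.7,0],"rot": [0,0,-1.65],"jaw": 0},{"travel": [-1.6,-1.1,0],"rot": [0,0,-2.5],"jaw": 0},{"travel": [-2.15,-1.45,0],"rot": [0,0,-3.35],"jaw": 0},{"travel": [-2.65,-1.8,0],"rot": [0,0,-4.2],"jaw": 0},{"travel": [-3.1,-2.1,0],"rot": [0,0,-4.95],"jaw": 0},{"travel": [-3.5,-2.35,0],"rot": [0,0,-5.5],"jaw": 0},{"travel": [-3.71,-2.49,0],"rot": [0,0,-5.77],"jaw": 0}]}}

```text
clock: 6.25
ee_pos: [534.9, 213.8, 181.1]
tcp_rot: [3.134, -0.215, -0.0]
wrist_force: [-0.1, -0.4, -0.8]
finger_gap: 38.0
```

```bash
python3 - <<'E'
from st import *
p,Rr=adv([-3.71,-2.49,0],[0,0,-5.77]); print(p,Rr.as_rotvec())
from plant import r
im,d,q=snap(r,'scene','scene3'); snap(r,'top','top3')
o=r.get_obs(); print(o['clock'],o['ee_pos'],o['tcp_rot'],o['finger_gap'],o['wrist_force'])
A=cv2.resize(cv2.imread('pics/scene3.png')[110:250,270:430],None,fx=3,fy=3);B=cv2.resize(cv2.imread('pics/top3.png')[90:230,110:210],None,fx=3,fy=3)
cv2.imwrite('pics/c3.png',np.hstack([A,B]))
E
```

```text
[535.04492017 213.11884281 181.57136679] [-3.13331431e+00  2.18699783e-01 -6.84855384e-04]
6.35 [535.00099119 213.67986461 181.04244994] [-3.13399034e+00  2.17427059e-01 -3.27016072e-05] 38.15795516040558 [-0.26609251 -0.49843265 -1.97002529]
```

View pics/c3.png

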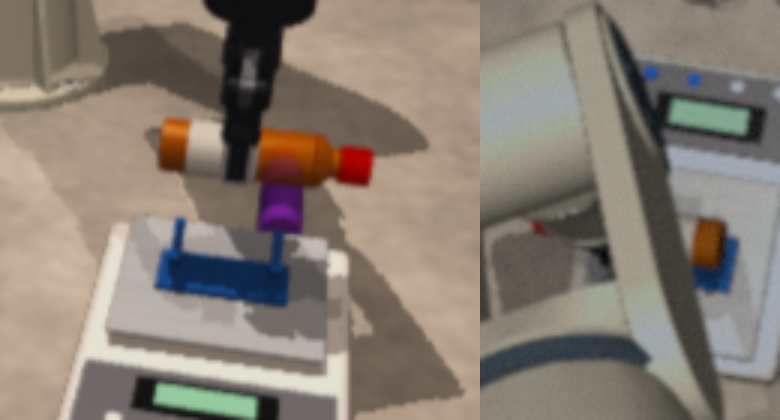

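The bottle hangs level over the cradle, parallel to it. In full-frame scene pixels its bottom is at about (327,157), cap at (389,165), supports at (329,190) and (362,195). I'll measure its ends and height with depth.

```bash
python3 - <<'E'
from st import *
from scipy.optimize import least_squares
im,d,p=load('scene3'); hsv=cv2.cvtColor(im,cv2.COLOR_RGB2HSV).astype(int)
H,S,V=hsv[...,0],hsv[...,1],hsv[...,2]
m=(((H<20)|(H>172))&(S>140)&(V>60)); m[:140]=0;m[180:]=0;m[:,:315]=0;m[:,400:]=0
v,u=np.nonzero(m); P=np.array([dep(p,d,a,b) for a,b in zip(u,v)]); k=(P[:,2]>150)&(P[:,2]<250)
P=P[k]; ax=np.array([np.cos(np.radians(82)),np.sin(np.radians(82))]); n=np.array([ax[1],-ax[0]])
q=P[:,:2]-[535,213]; s=q@ax;t=q@n
print(len(P),u.min(),u.max(),'s',np.percentile(s,[0,1,2,98,99,100]).round(1),'z',np.percentile(P[:,2],[1,50,99]).round(1))
k=(s>15)&(s<45); k2=(s<-42)
for kk in(k,k2,k|k2):
    f=least_squares(lambda x:np.hypot(t[kk]-x[0],P[kk,2]-x[1])-20,[0,195],loss='soft_l1'); print(kk.sum(),'t,z',f.x.round(1), 's',s[kk].mean().round(1))
# ends by pixel ray at axis height z~196: leftmost/rightmost mid
Q=np.load('cr2.npy');Q=Q[Q[:,2]<125]; q=Q[:,:2]-[535,213]; s2=q@ax;t2=q@n
b=Q[:,2]<92; print('base s',np.percentile(s2[b],[1,99]).round(1),'t',np.percentile(t2[b],[1,99]).round(1))
b=Q[:,2]>105; print('supports s',s2[b&(s2<0)].mean().round(1),s2[b&(s2>0)].mean().round(1),'t',[(t2[b&c].min().round(1),t2[b&c].max().round(1)) for c in(s2<0,s2>0)])
Q=np.load('cr.npy'); q=Q[:,:2]-[535,213]; s2=q@ax;t2=q@n; b=Q[:,2]>105
print('top supports s',s2[b&(s2<0)].mean().round(1),s2[b&(s2>0)].mean().round(1),'t',[(t2[b&c].min().round(1),t2[b&c].max().round(1)) for c in(s2<0,s2>0)])
E
```

```text
732 323 394 s [-55.7 -54.5 -53.8  89.7  91.1  92.5] z [184.  206.1 217.9]
258 t,z [ -0.3 197.5] s 30.1
106 t,z [  0.2 197.4] s -48.8
364 t,z [-1.000e-01  1.975e+02] s 7.1
base s [-45.7  49.1] t [-20.5  26. ]
supports s -36.6 39.0 t [(np.float64(-20.4), np.float64(27.9)), (np.float64(-24.8), np.float64(27.9))]
top supports s -39.1 36.2 t [(np.float64(-26.4), np.float64(22.0)), (np.float64(-27.8), np.float64(21.8))]
```

{"fn": "jog_arm", "kwargs": {"motion": [{"travel": [0,0,0.15],"rot": [0,0,0],"jaw": 0},{"travel": [0,0,0.45],"rot": [0,0,0],"jaw": 0},{"travel": [0,0,0.8],"rot": [0,0,0],"jaw": 0},{"travel": [0,0,1.15],"rot": [0,0,0],"jaw": 0},{"travel": [0,0,1.4],"rot": [0,0,0],"jaw": 0},{"travel": [0,0,1.55],"rot": [0,0,0],"jaw": 0},{"travel": [0,0,1.65],"rot": [0,0,0],"jaw": 0},{"travel": [0,0,1.7],"rot": [0,0,0],"jaw": 0}]}}

```text
clock: 7.35
ee_pos: [535.2, 213.2, 112.9]
tcp_rot: [-3.134, 0.219, -0.0]
wrist_force: [0.0, 1.3, -1.1]
finger_gap: 38.0
```

```bash
python3 - <<'E'
from st import *
p,Rr=adv([0,0,1.7],[0,0,0]); print(p)
from plant import r
im,d,q=snap(r,'scene','scene4')
o=r.get_obs(); print(o['clock'],o['ee_pos'],o['finger_gap'],o['wrist_force'])
cv2.imwrite('pics/c4.png',cv2.resize(cv2.imread('pics/scene4.png')[130:230,290:420],None,fx=5,fy=5))
E
```

```text
[535.07760369 213.16121791 113.57138785]
7.4 [535.07621947 213.13485386 112.76303201] 37.812645802911035 [-0.44673124  0.03123183 -1.80723101]
```

View pics/c4.png

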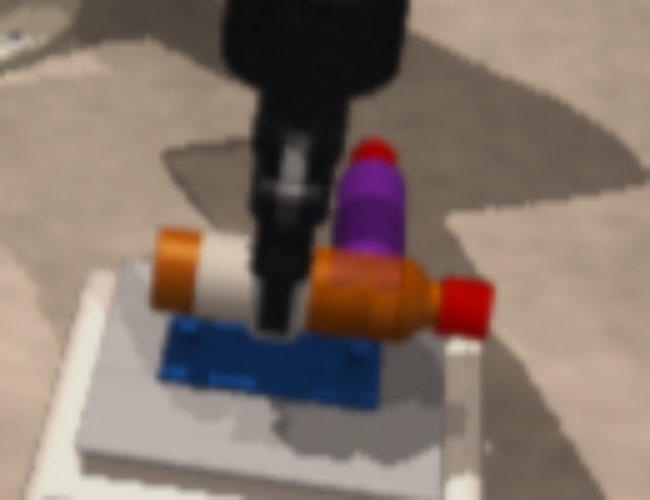

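The bottle is just above the supports with no contact force yet. In the full frame its glass runs from about (322,184) to (373,190). I'll creep down and watch the force.

{"fn": "jog_arm", "kwargs": {"motion": [{"travel": [0,0,0.02],"rot": [0,0,0],"jaw": 0},{"travel": [0,0,0.04],"rot": [0,0,0],"jaw": 0},{"travel": [0,0,0.06],"rot": [0,0,0],"jaw": 0},{"travel": [0,0,0.08],"rot": [0,0,0],"jaw": 0},{"travel": [0,0,0.1],"rot": [0,0,0],"jaw": 0},{"travel": [0,0,0.12],"rot": [0,0,0],"jaw": 0},{"travel": [0,0,0.12],"rot": [0,0,0],"jaw": 0},{"travel": [0,0,0.12],"rot": [0,0,0],"jaw": 0}]}}

```text
clock: 8.4
ee_pos: [535.0, 213.1, 108.6]
tcp_rot: [-3.134, 0.219, -0.0]
wrist_force: [-2.8, -1.3, 4.6]
finger_gap: 38.2
```

{"fn": "jog_arm", "kwargs": {"motion": [{"travel": [-0.01,0,0.01],"rot": [0,0,0],"jaw": 0},{"travel": [-0.03,0,0.02],"rot": [0,0,0],"jaw": 0},{"travel": [-0.03,0,0.03],"rot": [0,0,0],"jaw": 0},{"travel": [-0.03,0,0.04],"rot": [0,0,0],"jaw": 0},{"travel": [-0.03,0,0.05],"rot": [0,0,0],"jaw": 0},{"travel": [-0.03,0,0.05],"rot": [0,0,0],"jaw": 0},{"travel": [-0.03,0,0.05],"rot": [0,0,0],"jaw": 0},{"travel": [-0.03,0,0.05],"rot": [0,0,0],"jaw": 0}]}}

```text
clock: 9.4
ee_pos: [534.1, 213.4, 107.5]
tcp_rot: [-3.134, 0.219, -0.001]
wrist_force: [-4.9, -0.9, 15.5]
finger_gap: 38.4
```

{"fn": "jog_arm", "kwargs": {"motion": [{"travel": [-0.02,0,-0.01],"rot": [0,0,0],"jaw": 0},{"travel": [-0.02,0,-0.01],"rot": [0,0,0],"jaw": 0.4},{"travel": [-0.02,0,-0.01],"rot": [0,0,0],"jaw": 0.48},{"travel": [-0.02,0,-0.01],"rot": [0,0,0],"jaw": 0.56},{"travel": [-0.02,0,-0.01],"rot": [0,0,0],"jaw": 0.7},{"travel": [-0.02,0,-0.01],"rot": [0,0,0],"jaw": 0.85},{"travel": [-0.02,0,-0.01],"rot": [0,0,0],"jaw": 1},{"travel": [-0.02,0,-0.01],"rot": [0,0,0],"jaw": 1}]}}

```text
clock: 10.4
ee_pos: [533.0, 213.4, 106.5]
tcp_rot: [3.134, -0.219, -0.0]
wrist_force: [-0.0, -0.7, -0.3]
finger_gap: 85.5
```

```bash
python3 - <<'E'
from st import *
from plant import r
im,d,q=snap(r,'scene','scene5')
o=r.get_obs(); print(o['clock'],o['ee_pos'],o['finger_gap'],o['wrist_force'])
cv2.imwrite('pics/c5.png',cv2.resize(cv2.imread('pics/scene5.png')[130:230,290:420],None,fx=5,fy=5))
E
```

```text
10.45 [533.05336641 213.3657596  106.46271031] 85.548623963664 [ 0.38581449 -0.12130474  0.08163564]
```

View pics/c5.png

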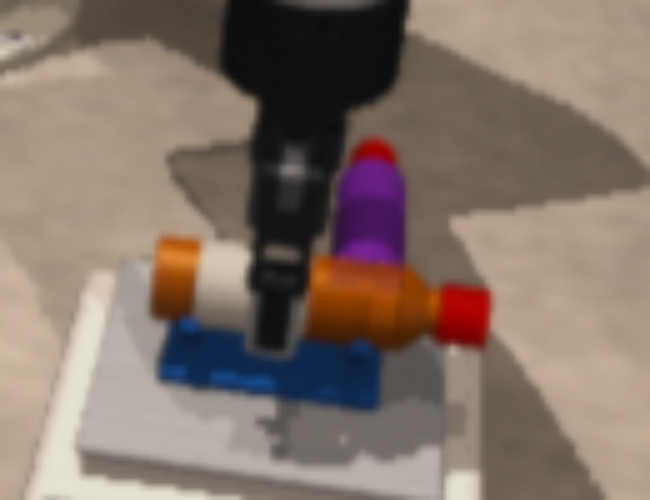

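The jaws are open, contact force is about zero, and the bottle lies in the cradle with its glass spanning about (322,185) to (375,192) in the full frame. Next I retreat straight up, then clear the view.

{"fn": "jog_arm", "kwargs": {"motion": [{"travel": [0,0,-0.1],"rot": [0,0,0],"jaw": 1},{"travel": [0,0,-0.4],"rot": [0,0,0],"jaw": 1},{"travel": [0,0,-0.9],"rot": [0,0,0],"jaw": 1},{"travel": [0,0,-1.5],"rot": [0,0,0],"jaw": 1},{"travel": [0,0,-2.2],"rot": [0,0,0],"jaw": 1},{"travel": [0,0,-2.9],"rot": [0,0,0],"jaw": 1},{"travel": [0,0,-3.5],"rot": [0,0,0],"jaw": 1},{"travel": [0,0,-3.8],"rot": [0,0,0],"jaw": 1}]}}

```text
clock: 11.45
ee_pos: [533.6, 213.6, 260.7]
tcp_rot: [-3.133, 0.219, -0.004]
wrist_force: [-0.4, 0.5, -0.2]
finger_gap: 85.8
```

{"fn": "jog_arm", "kwargs": {"motion": [{"travel": [0,0.4,0],"rot": [0,0,0],"jaw": 1},{"travel": [0,1.3,0],"rot": [0,0,0],"jaw": 1},{"travel": [0,2.3,0],"rot": [0,0,0],"jaw": 1},{"travel": [0,3.3,0],"rot": [0,0,0],"jaw": 1},{"travel": [0,4.3,0],"rot": [0,0,0],"jaw": 1},{"travel": [0,5.2,0],"rot": [0,0,0],"jaw": 1},{"travel": [0,5.8,0],"rot": [0,0,0],"jaw": 1},{"travel": [0,6.0,0],"rot": [0,0,0],"jaw": 1}]}}

```text
clock: 12.45
ee_pos: [498.5, -26.0, 257.5]
tcp_rot: [3.133, -0.222, -0.003]
wrist_force: [-0.4, 0.4, -0.4]
finger_gap: 85.8
```

```bash
python3 - <<'E'
from st import *
from scipy.optimize import least_squares
from plant import r
im,d,p=snap(r,'scene','scene6'); snap(r,'top','top6')
o=r.get_obs(); print(o['clock'],o['ee_pos'],o['finger_gap'],o['wrist_force'],abs(o['joint_velocities']).max())
A=cv2.resize(cv2.imread('pics/scene6.png'),(400,300));B=cv2.resize(cv2.imread('pics/top6.png'),(400,300))
C=cv2.resize(cv2.imread('pics/scene6.png')[140:220,300:407],(400,300));D=cv2.resize(cv2.imread('pics/top6.png')[130:220,120:240],(400,300))
cv2.imwrite('pics/c6.png',np.vstack([np.hstack([A,B]),np.hstack([C,D])]))
ax=np.array([np.cos(np.radians(82)),np.sin(np.radians(82))]); n=np.array([ax[1],-ax[0]])
for tag,(u0,v0,u1,v1) in(('scene6',(315,165,400,215)),('top6',(140,150,215,200))):
    im,d,p=load(tag)
    hsv=cv2.cvtColor(im,cv2.COLOR_RGB2HSV).astype(int); H,S,V=hsv[...,0],hsv[...,1],hsv[...,2]
    m=(((H<20)|(H>172))&(S>140)&(V>60)); k=np.zeros_like(m); k[v0:v1,u0:u1]=m[v0:v1,u0:u1]
    v,u=np.nonzero(k); P=np.array([dep(p,d,a,b) for a,b in zip(u,v)]); P=P[(P[:,2]>100)&(P[:,2]<160)]
    q=P[:,:2]-[535,213]; s=q@ax;t=q@n; print(tag,len(P),'s',np.percentile(s,[1,2,98,99]).round(1))
    for kk in(s<-42,(s>15)&(s<45)):
        f=least_squares(lambda x:np.hypot(t[kk]-x[0],P[kk,2]-x[1])-20,[0,122],loss='soft_l1'); print(kk.sum(),'t,z',f.x.round(1),'s',s[kk].mean().round(1))
# bystanders: image difference in scene and top at white bottle / pot
for a,b,bx in(('scene0','scene6',dict(wb=(125,180,180,222),pot=(160,248,198,294))),('top0','top6',dict(wb=(335,170,372,225),pot=(290,92,318,120)))):
    i0=load(a)[0].astype(int);i1=load(b)[0].astype(int)
    for nme,(u0,v0,u1,v1) in bx.items(): print(a,nme,abs(i0-i1)[v0:v1,u0:u1].mean().round(1))
E
```

```text
12.55 [499.07493356 -24.98826832 257.86590352] 85.22899532621074 [-0.08335056  0.6347948   0.03582855] 0.028667640051720317
scene6 621 s [-54.6 -53.5  89.4  90.5]
98 t,z [ -0.9 123.8] s -48.7
214 t,z [ -1.  123.9] s 29.7
top6 413 s [-57.4 -57.   82.3  83. ]
88 t,z [ -1.8 122.2] s -50.2
159 t,z [ -2.4 122.3] s 30.3
scene0 wb 3.2
scene0 pot 2.7
top0 wb 2.5
top0 pot 6.0
```

View pics/c6.png

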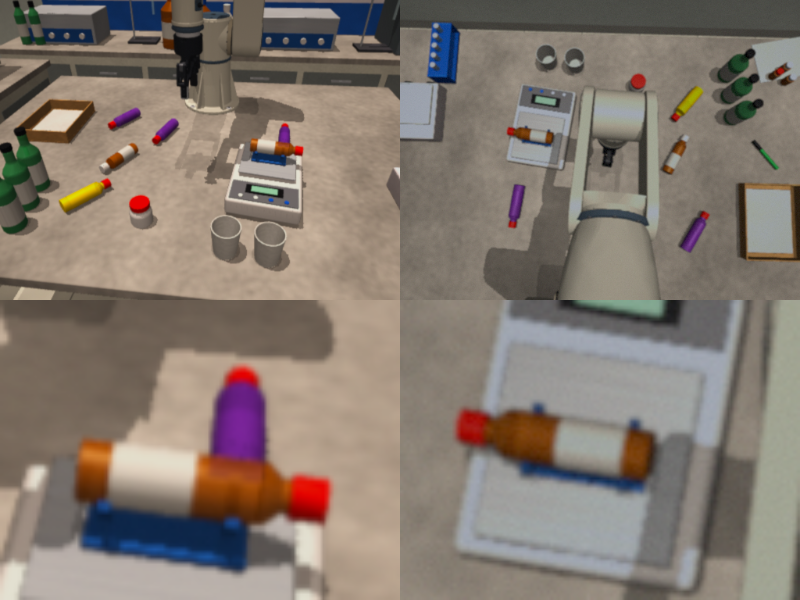

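The bottle lies in both supports, centred and level, with its axis at z ≈ 122–124. The white-capped bottle and the pot look unmoved, and the arm is clear and still. Handing in.

```bash
python3 -c "
from plant import r
o=r.get_obs(); print(o['clock'],abs(o['joint_velocities']).max())
print(r.sign_off())"
```

```text
12.55 0.028667640051720317
the job is handed in; nothing more can be done
None
```

I gripped the red-capped amber bottle at mid-glass and lifted it. I laid it in the blue V cradle, lowering it to light contact (about 15 N at the wrist), then let go and backed the arm away. I handed in at 12.55 s; the hand-in gives no verdict.

**Seating:** The last two camera views put the bottle's axis at z ≈ 122–124 mm (wanted 122). Its middle was within about 3 mm of the cradle's middle, and its axis was parallel to the cradle's within about 1–2°.

**Bystanders:** The image patches around the white-capped bottle and the pot were almost unchanged from the start. The largest difference was 6 grey levels at the pot in the top view, close to the arm. I did not re-measure their positions.

**Disagreements:**
- The two cameras differed by 2–5 mm on the cradle's position, so I used the mean.
- The top view put the red cap's end about 7 mm shorter than the scene view did. I took this as depth noise at the edge.
- The finger opening read 38 mm on the 40 mm glass, but the grip held all the way.

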